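# Seat the router insert and hold the swing arm over its posts

### The job

On the router plate, press the round metal insert disc between the two posts down until it is fully home. Then pick up the cast swing arm by its balance point on the bar and hold it level and still about 3 cm above the tops of the two posts, its big boss straight over the thick post and its small eye over the thin post, not touching them. Finish while still holding it there, and leave everything else on the bench where it lies.

Things in the scene. Friction and masses are not known exactly. Their poses are not given: they have to be found in the camera images.
- fixture: Router plate: fixed black plate 250 x 130 mm on a brown base board 270 x 150 mm, plate top 20 mm above the bench. Origin at the centre of its underside on the bench; x along its long side from the thick post towards the thin post, z up. Upright steel posts stand at x = -85 mm (thick, 20 mm diameter) and x = +85 mm (thin, 10 mm diameter); both end 65 mm above the bench.
- thick_post_top (a point): Centre of the top of the thick post, 65 mm above the bench.
- thin_post_top (a point): Centre of the top of the thin post, 65 mm above the bench.
- insert_top (a point): Centre of the top of the insert disc: bare aluminium, 66 mm diameter, midway between the posts, with a 16 mm dark mark at its centre that is flat and may be pressed on. It stands 5 to 9 mm above the black plate at the start and 1 mm above it (21 mm above the bench) when home.
- insert (a joint): How far the disc is pressed in, m: 0 = fully proud, 0.008 = fully home against its stop. It slides straight down against steady friction of about 6 N and stays where it is left.
- balance (a point): Balance point of the loose swing arm (grey casting, 0.5 to 0.85 kg, flat on the bench), mid-section of its bar. x along the bar from boss to eye, z up. Bar 16 mm wide, from 12 to 36 mm above the casting's underside, this point 24 mm. Boss (52 mm diameter, 24 mm bore) centred at x = -56 mm, small eye (28 mm diameter, 12 mm bore) at x = +114 mm, both 36 mm high from the underside.
- boss_foot (a point): Centre of the underside of the arm's big boss, on the bore's axis; on the bench at the start.
- eye_foot (a point): Centre of the underside of the arm's small eye, on the bore's axis; on the bench at the start. 170 mm from boss_foot.
- spanner: Bystander: steel spanner 160 mm long lying near the robot, between the plate and the arm; origin at its underside's centre (for tools at their middle); leave alone.
- collar: Bystander: steel ring 40 mm diameter, 18 mm high, between the plate and the arm; origin at its underside's centre (for tools at their middle); leave alone.
- spacer: Bystander: aluminium cylinder 36 mm diameter, 30 mm high, beyond the ring; origin at its underside's centre (for tools at their middle); leave alone.
- glue: Bystander: glue bottle 60 mm diameter, 170 mm tall, at the right; origin at its underside's centre (for tools at their middle); leave alone.
- push_block: Bystander: wooden push block 160 x 70 mm with a handle, 65 mm high, at the left; origin at its underside's centre (for tools at their middle); leave alone.
- ply_round: Bystander: plywood disc 90 mm diameter, 12 mm thick, beyond the cylinder; origin at its underside's centre (for tools at their middle); leave alone.
- screw_tray: Bystander: grey open tray 100 x 70 x 35 mm at the right; origin at its underside's centre (for tools at their middle); leave alone.
There are look-alikes about, which are no part of the job. There is more than one size of the part that bears balance; the job needs the middle-sized.

How it is judged:
On the way, in this order (a step that is already met when the one before it is completed fails the run):
1. the insert disc is pressed home (value of joint insert above 0.0065 m), for 0.2 s.
2. the swing arm is lifted clear of the bench in the fingers (value of joint insert above 0.0065 m and height (world z) of each of boss_foot, eye_foot above 0.03 m and contact force between the fingers and casting above 1 N), for 0.2 s.
At the end, for the whole second after the job is handed in: Insert pressed over 6.5 of 8 mm; swing arm gripped within 25 mm of its balance point, at rest, tilted under 0.07 rad, boss within 10 mm over the thick post, eye within 12 mm over the thin one, underside 15 to 55 mm above the post tops, not touching the fixture (value of joint insert above 0.0065 m and horizontal distance between boss_foot and thick_post_top below 0.01 m and horizontal distance between eye_foot and thin_post_top below 0.012 m and height (world z) of boss_foot between 0.08 and 0.12 m and height (world z) of eye_foot between 0.08 and 0.12 m and angle between balance's own z axis and vertical below 0.07 rad and horizontal distance between the grasp point and balance below 0.025 m and contact force between the fingers and casting above 1 N and contact force between casting and fixture below 0.1 N and linear speed of casting below 0.02 m/s and angular speed of casting below 0.1 rad/s); the arm keeps its last pose, push and grip.
It fails at once if a bystander on the bench is moved more than 25 mm or tipped over (distance of any of spanner, collar, spacer, glue, push_block, ply_round, screw_tray from where it was at the start of the episode above 0.025 m or angle between any of spanner, collar, spacer, glue, push_block, ply_round, screw_tray's own z axis and vertical above 0.5 rad).
It fails at once if the swing arm is knocked against the fixture hard (contact force between casting and fixture above 15 N).
It also fails if it takes over 56 s, if anything falls off the work surface, if the arm or the gripper's body presses on something with over 40 N, if the wrist force passes 120 N, or if a joint passes its speed limit or range.

### The arm

A 6-joint arm with a two-finger parallel gripper is mounted at the origin on the work surface. World frame = base frame: x ahead of the robot, y to its left, z up, the work surface at z = 0. Lengths are in m, angles in rad, forces in N, time in s.
With the tool pointing down it reaches from about 0.35 to 0.725 m from the base axis. Payload 4.3 kg.
Tool frame: the origin (TCP) lies at the very end of the fingers, on their centre line; the grasp point (between the pads) lies 19 mm behind it (manip.grasp_offset is the distance from the TCP to the grasp point, in m); z points along the fingers, y is the direction in which the jaws open and shut (so a half turn about z gives the same grasp; the last joint's range is limited). The gripper opens to 85 mm and grips with 20 to 120 N. Pads are 22 mm wide; open, the fingers measure 114 mm over their backs; the gripper's body (76 mm by 85 mm) begins 54 mm behind the grasp point. The pads swing forward as they close: fully open they stand 13 mm farther back than shut.
Start: joints at [-1.311, 0.377, 0.081, 1.274, 0, 1.46], TCP at [0.208, -0.536, 0.231] pointing down, gripper open.
Joint ranges: [-2.72, 2.72], [-0.84, 1.66], [-1.02, 1.22], [-1.77, 2.12], [-1.37, 1.28], [-3.14, 3.14]. Speed limits (rad/s): [2.57, 2.57, 3.14, 3.14, 3.14, 3.14].

### API

Orientations are given as [roll, pitch, yaw] about the fixed x, y, z axes, in that order (R = Rz(yaw) Ry(pitch) Rx(roll)).
In Python, from workcell import manip gives the robot as it stands.
- The arm moves only by the tool play_rows, never from a script. Its argument "commands" is a list of rows, each an object with "xyz": the shift along the tool's x, y, z in m, a list of three; "dr": the turn, a rotation vector about the tool's x, y, z in degrees, a list of three; "jaw": the opening in per cent of the stroke, from 0 (shut) to 100 (fully open). A call has 1 to 5 rows; each row shifts and turns the commanded pose from where the row before left it, along the tool's axes as they then stand; what a row does not reach is not made up. A row lasts 1/12 s, in which the tool goes at most 41.7 mm and 7.16 degrees, less where a joint would pass 70% of its speed; a pose out of reach is approached as far as the arm can. A call with a gripper value outside its range is refused whole. The fingers move at their own pace and stop on an object; "grip_force" is the grip in N (left out, the last holds). Time passes only in rows, so rows that do not move let the fingers close. It gives the time, the measured TCP pose, the force and the opening at its end, in the units of the state.
- manip.state(): the state, without advancing time (a new reading comes with each control period).
- manip.get_image(name): name is "scene" or "side" or "wrist"; returns (picture, depth): 420x560x3 uint8, red, green, blue; 420x560 float32, m along the optical axis (not along the pixel's ray), 0 where there is no reading.
- manip.get_calibration(name): a dict with "mtx" (3x3 intrinsics, pixels), "D" ([k1, k2, p1, p2, k3] as OpenCV has them; the pictures are not rectified), "R" (3x3) and "t" (3): a world point X has camera coordinates R X + t. Camera axes: x right, y down, z forward; pixel columns grow to the right and rows downward; lengths in m; the calibration is good to about 2 mm. A picture is of the moment at which its call begins: read the wrist's pose just before it. get_calibration takes no time and is no camera call; for the wrist camera it gives the pose at the moment of the call.
- manip.hand_in(): hands the job in, once; it reports no verdict.
The state is a dict: "time": time; "qpos": joint angles; "dq": joint speeds; "tau": joint torques, N m; "eef_pos": TCP position; "tcp_rot": TCP orientation; "contact_force": force on the tool from outside, world axes, zero at the start; "moment": the same for the moment, N m; "opening": finger opening in m.
Only numpy, scipy, OpenCV 4.12 (cv2) and the standard library are available. Lean on these libraries where they do the work, as an engineer would, in place of code of your own. Each camera call takes 0.05 s, during which the arm holds its last target. There are 200 camera calls.

## Working session

There is one attempt and no reset: what is moved stays moved. The work goes in short steps, Python scripts to look and compute and a tool call to move; the robot and the scene stay as the last step left them, time stands still between calls to the robot, and variables do not carry over. Pictures are saved under pics/ and viewed, about 8 in all and at most 12, crops included, and the job is handed in when it is done.

Besides the shell and the picture viewer there is one more tool, called after ">>>" as a command line: name --argument value ..., lists and objects as JSON in quotes. play_rows: Moves the arm, as the interface text tells. Its arguments: {"type":"object","properties":{"commands":{"type":"array"},"grip_force":{"type":"number"}},"required":["commands"]}

```bash
mkdir -p pics; ls; cat > h.py <<'E'
from workcell import manip
import numpy as np, cv2
from scipy.spatial.transform import Rotation as Ro
def snap(name):
    c=manip.get_calibration(name); im,d=manip.get_image(name)
    np.savez(f'{name}.npz',im=im,d=d,**{k:np.array(c[k]) for k in('mtx','D','R','t')})
    cv2.imwrite(f'pics/{name}_raw.png',im[:,:,::-1]); return load(name)
def load(name): return dict(np.load(f'{name}.npz'))
def ray(s,u,v):
    p=cv2.undistortPoints(np.array([[[u,v]]],float),s['mtx'],s['D'])[0,0]
    return np.array([p[0],p[1],1.])
def at_z(s,u,v,z):
    C=-s['R'].T@s['t']; r=s['R'].T@ray(s,u,v); return C+r*(z-C[2])/r[2]
def by_depth(s,u,v):
    r=ray(s,u,v); w=s['d'][int(v)-1:int(v)+2,int(u)-1:int(u)+2]; w=w[w>0]
    return s['R'].T@(r*np.median(w)-s['t']) if len(w) else None
def cloud(s):
    h,w=s['d'].shape; g=np.stack(np.meshgrid(np.arange(w),np.arange(h)),-1).reshape(-1,1,2).astype(float)
    p=cv2.undistortPoints(g,s['mtx'],s['D']).reshape(h,w,2)
    P=np.concatenate([p,np.ones((h,w,1))],-1)*s['d'][...,None]
    return (P-s['t'])@s['R']
E
python3 - <<'E'
from h import *
a=snap('scene');b=snap('side')
s=manip.state();print(s)
print(manip.grasp_offset)
for n in(a,b):print(-n['R'].T@n['t'])
cv2.imwrite('pics/v1.png',cv2.resize(a['im'][:,:,::-1],(800,600),interpolation=cv2.INTER_CUBIC))
cv2.imwrite('pics/v2.png',cv2.resize(b['im'][:,:,::-1],(800,600),interpolation=cv2.INTER_CUBIC))
E
```

```text
pics
{'time': 0.1, 'qpos': array([-1.31129630e+00,  3.78059157e-01,  7.97939691e-02,  1.27443219e+00,
        2.48780293e-05,  1.46047792e+00]), 'dq': array([ 8.02190190e-04, -1.03119042e-03,  3.89342288e-03, -7.57357460e-04,
        8.13297857e-06, -2.92269825e-03]), 'tau': array([ 9.74329996e-04, -4.64692533e+01,  2.70583248e+01,  1.20393248e-02,
       -1.40659099e-04,  1.19788288e-05]), 'eef_pos': array([ 0.2076828 , -0.53555313,  0.2304282 ]), 'tcp_rot': array([-3.13970589e+00, -2.34022940e-04,  3.69818188e-01]), 'contact_force': array([-0.30269514, -0.15924604,  0.00292566]), 'moment': array([0.00071545, 0.03152147, 0.04648492]), 'opening': 0.08581329995176797}
0.0187
[1.0888854  0.29570319 1.047689  ]
[-0.33161679  1.076048    1.11317411]
```

View pics/v1.png

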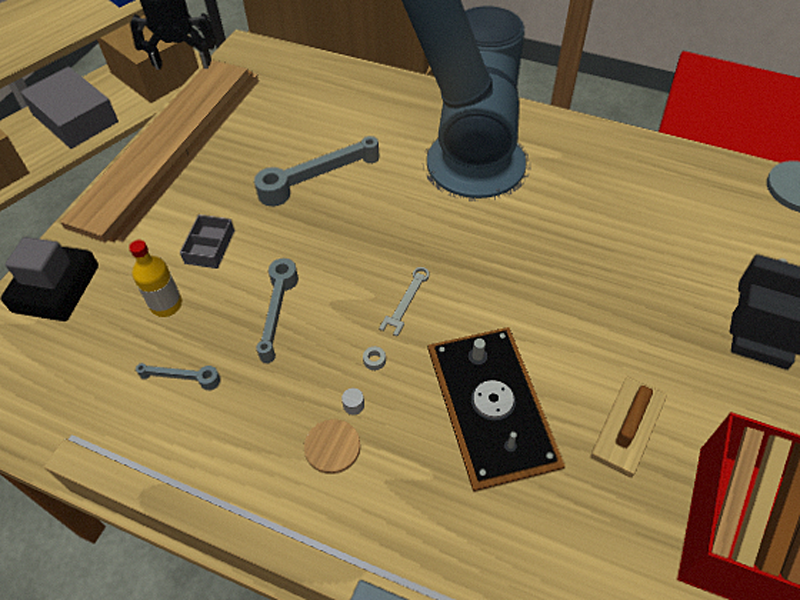

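View pics/v2.png

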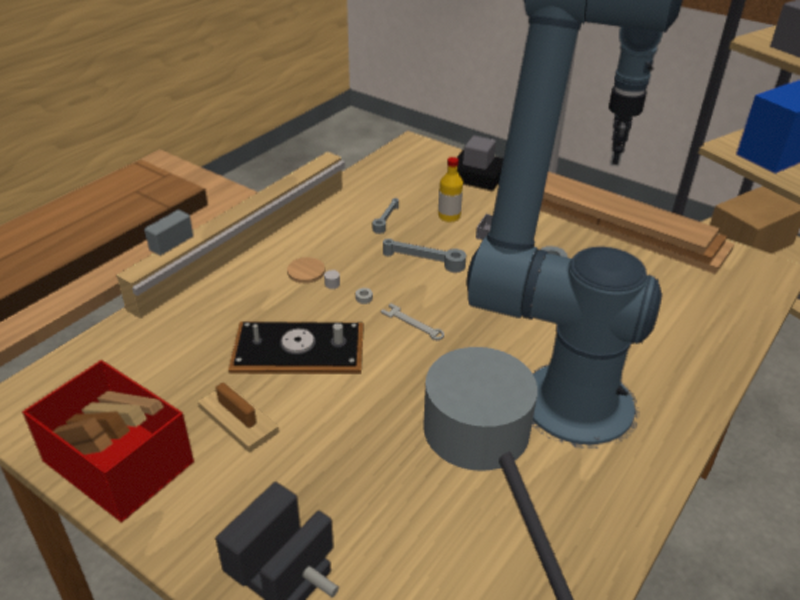

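Scene view (800x600 px) shows three castings: A with boss (270,182) and eye (370,148), B with boss (282,270) and eye (265,350), and C with boss (207,375) and eye (142,369). B looks like the middle size, and I'll check that by its 170 mm centre distance. On the plate, the thick post is at (480,344), the disc at (493,399) and the thin post at (513,434).

```bash
python3 - <<'E'
from h import *
a=load('scene');k=.7
for n,(p,q) in dict(A=((270,182),(370,148)),B=((282,270),(265,350)),C=((207,375),(142,369))).items():
    P=at_z(a,p[0]*k,p[1]*k,.036);Q=at_z(a,q[0]*k,q[1]*k,.036);print(n,P,Q,np.linalg.norm(P-Q))
for n,u,v,z in(('thick',480,344,.065),('thin',513,434,.065),('disc',493,399,.026)):
    print(n,at_z(a,u*k,v*k,z),by_depth(a,u*k,v*k))
im=a['im'][:,:,::-1]
def crop(x0,y0,w,h,f=6): return cv2.resize(im[y0:y0+h,x0:x0+w],None,fx=f,fy=f,interpolation=cv2.INTER_CUBIC)
# arm B: origin (165,170) ; fixture origin (295,225), both 65x100 / 105x120
cv2.imwrite('pics/v3.png',np.hstack([np.pad(crop(165,175,60,85),((0,90),(0,0),(0,0))),crop(305,228,70,100)]))
E
```

```text
A [ 0.24756815 -0.36121206  0.036     ] [ 0.07902894 -0.21172865  0.036     ] 0.225279276695625
B [ 0.44169466 -0.22859237  0.036     ] [ 0.60646443 -0.17296541  0.036     ] 0.17390640144431843
C [ 0.68624402 -0.23950662  0.036     ] [ 0.71815275 -0.34841735  0.036     ] 0.1134888250196216
thick [0.47608095 0.16680478 0.065     ] [0.47600794 0.16678942 0.06488293]
thin [0.61070246 0.265598   0.065     ] [0.61078853 0.26560342 0.06517689]
disc [0.54442818 0.21558548 0.026     ] [0.54568845 0.21577093 0.02836494]
```

View pics/v3.png

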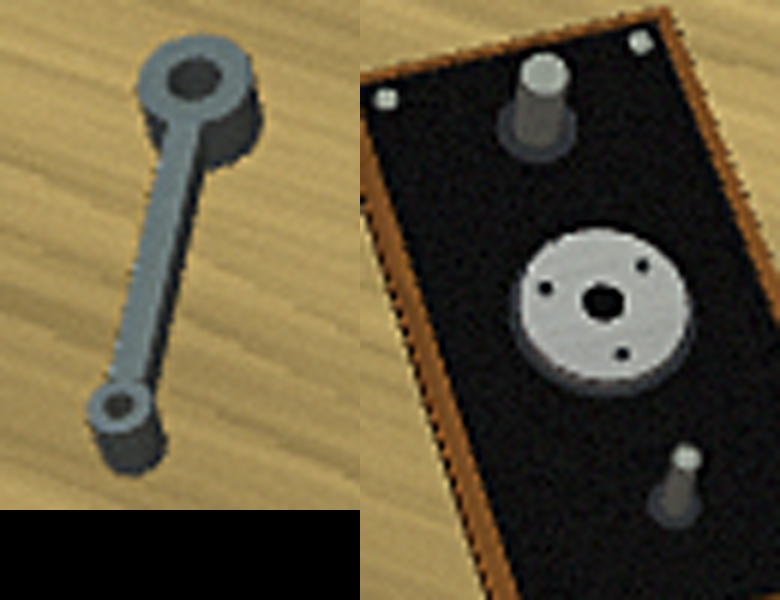

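The crop confirms B: centres about 170 mm apart, against 225 for A and 113 for C. Crop pixels: boss (196,80), eye (120,406), thick top (545,75), disc mark (603,302), thin top (687,457).

```bash
python3 - <<'E'
from h import *
a=load('scene')
f=lambda u,v,x0,y0:((u+.5)/6-.5+x0,(v+.5)/6-.5+y0)
P={}
for n,u,v,x0,y0,z in(('boss',196,80,165,175,.036),('eye',120,406,165,175,.036),('thick',185,75,305,228,.065),('thin',327,457,305,228,.065),('disc',243,302,305,228,.0275)):
    P[n]=at_z(a,*f(u,v,x0,y0),z);print(n,P[n].round(4),by_depth(a,*f(u,v,x0,y0)).round(4))
for p,q in(('boss','eye'),('thick','thin')):
    d=P[q]-P[p];print(np.linalg.norm(d),np.degrees(np.arctan2(d[1],d[0])))
print('mid',(P['thick']+P['thin'])/2)
# fine: centroid of depth-cloud layers
C=cloud(a)
def cen(lo,hi,c,r):
    m=(C[...,2]>lo)&(C[...,2]<hi)&(np.hypot(C[...,0]-c[0],C[...,1]-c[1])<r);q=C[m];print(m.sum(),((q.max(0)+q.min(0))/2).round(4),q.mean(0).round(4))
cen(.058,.07,P['thick'],.02);cen(.058,.07,P['thin'],.015);cen(.025,.033,P['disc'],.05);cen(.03,.04,P['boss'],.032);cen(.03,.04,P['eye'],.02)
s=manip.state();R=Ro.from_euler('xyz',s['tcp_rot']).as_matrix()
print(R.round(3)); d=P['disc']-s['eef_pos'];print('tool delta to disc',R.T@d)
E
```

```text
boss [ 0.4386 -0.2307  0.036 ] [ 0.4304 -0.2373  0.0233]
eye [ 0.6004 -0.1789  0.036 ] [ 0.597  -0.1822  0.0289]
thick [0.4747 0.1649 0.065 ] [0.4747 0.1649 0.065 ]
thin [0.6106 0.2655 0.065 ] [0.6107 0.2655 0.0652]
disc [0.5418 0.2145 0.0275] [0.5413 0.2145 0.0266]
0.16984345309102927 17.753606582418744
0.16911941258322513 36.523746222150784
mid [0.54264976 0.21520296 0.065     ]
59 [0.4751 0.1645 0.0635] [0.4762 0.1648 0.0645]
20 [0.6123 0.2659 0.0646] [0.613  0.2657 0.065 ]
550 [0.5411 0.2171 0.0289] [0.5442 0.2151 0.0286]
217 [ 0.4418 -0.2316  0.035 ] [ 0.4415 -0.2295  0.0359]
105 [ 0.598  -0.1788  0.0353] [ 0.5991 -0.1789  0.0355]
[[ 0.932  0.361 -0.   ]
 [ 0.361 -0.932  0.002]
 [ 0.    -0.002 -1.   ]]
tool delta to disc [ 0.58259356 -0.57823032  0.20415589]
```

>>> play_rows --commands '[{"xyz": [0, 0, 0], "dr": [0, 0, -7], "jaw": 0}, {"xyz": [0, 0, 0], "dr": [0, 0, -7], "jaw": 0}, {"xyz": [0, 0, 0], "dr": [0, 0, -7], "jaw": 0}, {"xyz": [0, 0, 0], "dr": [0, 0, -7], "jaw": 0}, {"xyz": [0, 0, 0], "dr": [0, 0, -7], "jaw": 0}]' --grip_force 40

```text
time: 0.52
eef_pos: [0.2077, -0.5358, 0.2307]
tcp_rot: [-3.141, -0.001, 0.987]
contact_force: [0.0, 0.2, 0.2]
opening: 0.0255
```

>>> play_rows --commands '[{"xyz": [0, 0, 0], "dr": [0, 0, -7], "jaw": 0}, {"xyz": [0, 0, 0], "dr": [0, 0, -7], "jaw": 0}, {"xyz": [0, 0, 0], "dr": [0, 0, -7], "jaw": 0}, {"xyz": [0, 0, 0], "dr": [0, 0, -7], "jaw": 0}, {"xyz": [0, 0, 0], "dr": [0, 0, -7], "jaw": 0}]'

```text
time: 0.93
eef_pos: [0.2077, -0.5358, 0.2307]
tcp_rot: [-3.141, -0.001, 1.598]
contact_force: [0.7, -0.2, -0.7]
opening: -0.0
```

>>> play_rows --commands '[{"xyz": [0, 0, 0], "dr": [0, 0, -7], "jaw": 0}, {"xyz": [0, 0, 0], "dr": [0, 0, -7], "jaw": 0}, {"xyz": [0, 0, 0], "dr": [0, 0, -7], "jaw": 0}, {"xyz": [0, 0, 0], "dr": [0, 0, -7], "jaw": 0}, {"xyz": [0, 0, 0], "dr": [0, 0, -7], "jaw": 0}]'

```text
time: 1.35
eef_pos: [0.2078, -0.5358, 0.2307]
tcp_rot: [3.141, -0.001, 2.208]
contact_force: [0.1, 0.7, 0.1]
opening: -0.0002
```

>>> play_rows --commands '[{"xyz": [0, 0, 0], "dr": [0, 0, -7], "jaw": 0}, {"xyz": [0, 0, 0], "dr": [0, 0, -7], "jaw": 0}, {"xyz": [0, 0, 0], "dr": [0, 0, -7], "jaw": 0}, {"xyz": [0, 0, 0], "dr": [0, 0, -7], "jaw": 0}, {"xyz": [0, 0, 0], "dr": [0, 0, -7], "jaw": 0}]'

```text
time: 1.77
eef_pos: [0.2077, -0.5358, 0.2307]
tcp_rot: [3.141, -0.001, 2.819]
contact_force: [-0.4, 0.2, -0.6]
opening: -0.0001
```

>>> play_rows --commands '[{"xyz": [0, 0, 0], "dr": [0, 0, -7], "jaw": 0}, {"xyz": [0, 0, 0], "dr": [0, 0, -7], "jaw": 0}, {"xyz": [0, 0, 0], "dr": [0, 0, -7], "jaw": 0}, {"xyz": [0, 0, 0], "dr": [0, 0, -7], "jaw": 0}, {"xyz": [0, 0, 0], "dr": [0, 0, -7], "jaw": 0}]'

```text
time: 2.18
eef_pos: [0.2077, -0.5358, 0.2307]
tcp_rot: [3.14, 0.0, -2.853]
contact_force: [-0.1, -0.6, -1.3]
opening: 0.0004
```

```bash
cat > go.py <<'E'
import sys; from h import *
s=manip.state();R=Ro.from_euler('xyz',s['tcp_rot']).as_matrix()
print('t',s['time'],'pos',s['eef_pos'].round(4),'rpy',np.degrees(s['tcp_rot']).round(2),'open',round(s['opening'],4),'q',s['qpos'].round(2),'F',s['contact_force'].round(1))
t=np.array([float(v) for v in sys.argv[1:4]])
print('tool delta',(R.T@(t-s['eef_pos'])).round(4))
E
python3 go.py .542 .215 .16
```

```text
t 2.1833 pos [ 0.2077 -0.5358  0.2307] rpy [ 179.93    0.   -163.47] open 0.0004 q [-1.31  0.38  0.08  1.27 -0.   -1.6 ] F [-0.1 -0.6 -1.3]
tool delta [-0.5341  0.6245  0.0715]
```

>>> play_rows --commands '[{"xyz": [-0.0265, 0.031, 0], "dr": [0, 0, 0], "jaw": 0}, {"xyz": [-0.0265, 0.031, 0], "dr": [0, 0, 0], "jaw": 0}, {"xyz": [-0.0265, 0.031, 0], "dr": [0, 0, 0], "jaw": 0}, {"xyz": [-0.0265, 0.031, 0], "dr": [0, 0, 0], "jaw": 0}, {"xyz": [-0.0265, 0.031, 0], "dr": [0, 0, 0], "jaw": 0}]'

```text
time: 2.6
eef_pos: [0.292, -0.3483, 0.2308]
tcp_rot: [3.141, -0.0, -2.86]
contact_force: [0.9, 0.2, -0.2]
opening: 0.0003
```

>>> play_rows --commands '[{"xyz": [-0.0265, 0.031, 0], "dr": [0, 0, 0], "jaw": 0}, {"xyz": [-0.0265, 0.031, 0], "dr": [0, 0, 0], "jaw": 0}, {"xyz": [-0.0265, 0.031, 0], "dr": [0, 0, 0], "jaw": 0}, {"xyz": [-0.0265, 0.031, 0], "dr": [0, 0, 0], "jaw": 0}, {"xyz": [-0.0265, 0.031, 0], "dr": [0, 0, 0], "jaw": 0}]'

```text
time: 3.02
eef_pos: [0.376, -0.1625, 0.2311]
tcp_rot: [3.141, -0.0, -2.86]
contact_force: [0.5, 0.0, -0.0]
opening: -0.0001
```

>>> play_rows --commands '[{"xyz": [-0.0265, 0.031, 0], "dr": [0, 0, 0], "jaw": 0}, {"xyz": [-0.0265, 0.031, 0], "dr": [0, 0, 0], "jaw": 0}, {"xyz": [-0.0265, 0.031, 0], "dr": [0, 0, 0], "jaw": 0}, {"xyz": [-0.0265, 0.031, 0], "dr": [0, 0, 0], "jaw": 0}, {"xyz": [-0.0265, 0.031, 0], "dr": [0, 0, 0], "jaw": 0}]'

```text
time: 3.43
eef_pos: [0.46, 0.0234, 0.2311]
tcp_rot: [-3.141, -0.0, -2.859]
contact_force: [2.0, -0.6, 0.4]
opening: -0.0001
```

>>> play_rows --commands '[{"xyz": [-0.0265, 0.031, 0], "dr": [0, 0, 0], "jaw": 0}, {"xyz": [-0.0265, 0.031, 0], "dr": [0, 0, 0], "jaw": 0}, {"xyz": [-0.0265, 0.031, 0], "dr": [0, 0, 0], "jaw": 0}, {"xyz": [-0.0265, 0.031, 0], "dr": [0, 0, 0], "jaw": 0}, {"xyz": [-0.0265, 0.031, 0], "dr": [0, 0, 0], "jaw": 0}]'

```text
time: 3.85
eef_pos: [0.544, 0.2091, 0.2308]
tcp_rot: [-3.141, -0.001, -2.859]
contact_force: [0.8, -0.7, 0.6]
opening: -0.0003
```

```bash
python3 - <<'E'
from h import *
s=snap('wrist');cv2.imwrite('pics/v4.png',s['im'][:,:,::-1]);print(s['mtx'],-s['R'].T@s['t'])
E
python3 go.py .542 .215 .0275
```

```text
[[368.0522775    0.         278.3004166 ]
 [  0.         368.0522775  206.82803847]
 [  0.           0.           1.        ]] [0.46902654 0.18697003 0.37380673]
t 3.9 pos [0.5465 0.2155 0.2295] rpy [ 1.7972e+02  1.1000e-01 -1.6349e+02] open -0.0 q [ 0.27  0.4   0.11  1.28  0.   -0.02] F [ 5.2  5.  -0.2]
tool delta [ 4.80e-03 -2.00e-04  2.02e-01]
```

View pics/v4.png

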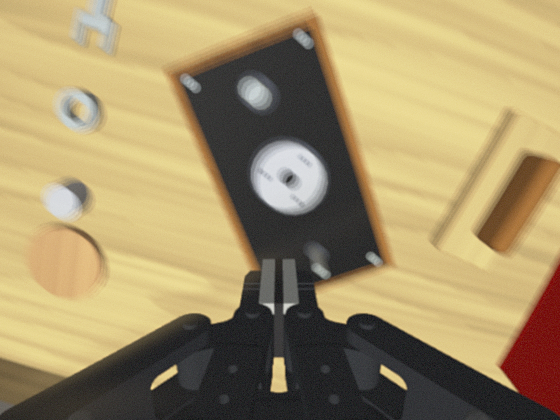

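The wrist picture is motion-blurred. It shows the plate, the disc at (289,178) and the closed fingers at (280,265). I'll go down part way, let it settle, and re-measure sharply.

>>> play_rows --commands '[{"xyz": [0.004, 0, 0.03], "dr": [0, 0, 0], "jaw": 0}, {"xyz": [0, 0, 0.03], "dr": [0, 0, 0], "jaw": 0}, {"xyz": [0, 0, 0.03], "dr": [0, 0, 0], "jaw": 0}, {"xyz": [0, 0, 0.01], "dr": [0, 0, 0], "jaw": 0}, {"xyz": [0, 0, 0], "dr": [0, 0, 0], "jaw": 0}]'

```text
time: 4.32
eef_pos: [0.537, 0.2049, 0.1278]
tcp_rot: [3.141, -0.008, -2.859]
contact_force: [-1.3, -0.8, 1.1]
opening: -0.0003
```

>>> play_rows --commands '[{"xyz": [0, 0, 0], "dr": [0, 0, 0], "jaw": 0}, {"xyz": [0, 0, 0], "dr": [0, 0, 0], "jaw": 0}]'

```text
time: 4.48
eef_pos: [0.5414, 0.206, 0.1332]
tcp_rot: [-3.141, 0.003, -2.859]
contact_force: [-0.5, -1.0, 0.3]
opening: 0.0
```

```bash
python3 - <<'E'
from h import *
s=snap('wrist');cv2.imwrite('pics/v5.png',s['im'][:,:,::-1])
for n,p in(('mark',(.542,.215,.0275)),('thick',(.4747,.1649,.065)),('thin',(.6106,.2655,.065))):
    print(n,cv2.projectPoints(np.array([p]),cv2.Rodrigues(s['R'])[0],s['t'],s['mtx'],s['D'])[0].ravel().round(1))
E
python3 go.py .542 .215 .0275
```

```text
mark [290.6 209. ]
thick [241.   95.1]
thin [333.6 336.1]
t 4.5333 pos [0.5418 0.2061 0.1335] rpy [-179.99    0.22 -163.83] open 0.0001 q [ 0.25  0.43 -0.1   1.04 -0.   -0.03] F [1.  0.5 1. ]
tool delta [-0.0023  0.0085  0.106 ]
```

View pics/v5.png

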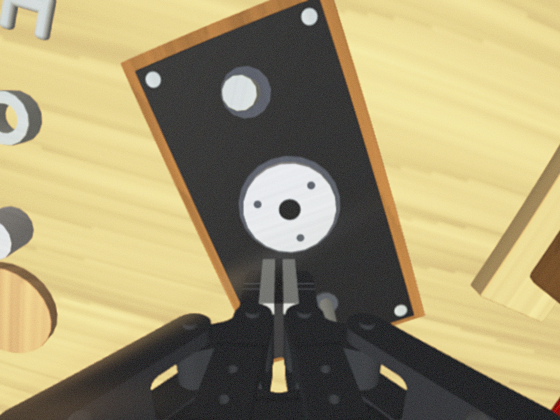

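Sharp view: the mark is at (289,209) and the thick post top at (239,93). My estimates project to (291,209) and (241,95), so they agree to about 1–2 mm.

>>> play_rows --commands '[{"xyz": [-0.002, 0.008, 0.02], "dr": [0, 0, 0], "jaw": 0}, {"xyz": [0, 0, 0.03], "dr": [0, 0, 0], "jaw": 0}, {"xyz": [0, 0, 0.03], "dr": [0, 0, 0], "jaw": 0}, {"xyz": [0, 0, 0.015], "dr": [0, 0, 0], "jaw": 0}, {"xyz": [0, 0, 0], "dr": [0, 0, 0], "jaw": 0}]'

```text
time: 4.95
eef_pos: [0.5381, 0.2135, 0.0342]
tcp_rot: [-3.142, -0.004, -2.859]
contact_force: [0.1, -0.0, -0.3]
opening: -0.0002
```

>>> play_rows --commands '[{"xyz": [0, 0, 0.0], "dr": [0, 0, 0], "jaw": 0}, {"xyz": [0, 0, 0.002], "dr": [0, 0, 0], "jaw": 0}, {"xyz": [0, 0, 0.002], "dr": [0, 0, 0], "jaw": 0}, {"xyz": [0, 0, 0.002], "dr": [0, 0, 0], "jaw": 0}]'

```text
time: 5.28
eef_pos: [0.5416, 0.2145, 0.032]
tcp_rot: [-3.141, 0.004, -2.859]
contact_force: [0.2, -0.7, 0.0]
opening: 0.0004
```

```bash
python3 go.py .542 .215 .021
```

```text
t 5.2833 pos [0.5416 0.2145 0.032 ] rpy [-179.99    0.21 -163.82] open 0.0004 q [ 0.27  0.52 -0.23  0.81 -0.   -0.01] F [ 0.2 -0.7  0. ]
tool delta [-0.0005  0.0003  0.011 ]
```

Well centred, no contact yet. Now I'll press in small steps.

>>> play_rows --commands '[{"xyz": [0, 0, 0.002], "dr": [0, 0, 0], "jaw": 0}, {"xyz": [0, 0, 0.002], "dr": [0, 0, 0], "jaw": 0}, {"xyz": [0, 0, 0.002], "dr": [0, 0, 0], "jaw": 0}, {"xyz": [0, 0, 0.001], "dr": [0, 0, 0], "jaw": 0}, {"xyz": [0, 0, 0.001], "dr": [0, 0, 0], "jaw": 0}]'

```text
time: 5.7
eef_pos: [0.5406, 0.2143, 0.0231]
tcp_rot: [-3.141, 0.002, -2.859]
contact_force: [-2.0, -0.2, 6.2]
opening: 0.0002
```

>>> play_rows --commands '[{"xyz": [0, 0, 0.001], "dr": [0, 0, 0], "jaw": 0}, {"xyz": [0, 0, 0.001], "dr": [0, 0, 0], "jaw": 0}]'

```text
time: 5.87
eef_pos: [0.5405, 0.2143, 0.0211]
tcp_rot: [-3.141, 0.002, -2.859]
contact_force: [-1.1, -1.1, 5.6]
opening: -0.0
```

>>> play_rows --commands '[{"xyz": [0, 0, 0.001], "dr": [0, 0, 0], "jaw": 0}, {"xyz": [0, 0, 0], "dr": [0, 0, 0], "jaw": 0}]'

```text
time: 6.03
eef_pos: [0.5406, 0.2143, 0.021]
tcp_rot: [-3.141, 0.002, -2.859]
contact_force: [-2.6, -1.4, 11.7]
opening: -0.0001
```

>>> play_rows --commands '[{"xyz": [0, 0, 0.001], "dr": [0, 0, 0], "jaw": 0}, {"xyz": [0, 0, 0.0005], "dr": [0, 0, 0], "jaw": 0}, {"xyz": [0, 0, 0], "dr": [0, 0, 0], "jaw": 0}, {"xyz": [0, 0, 0], "dr": [0, 0, 0], "jaw": 0}]'

```text
time: 6.37
eef_pos: [0.5406, 0.2143, 0.0209]
tcp_rot: [-3.141, 0.003, -2.859]
contact_force: [-5.8, -2.4, 21.3]
opening: -0.0
```

```bash
python3 go.py .4919 -.2136 .15
```

```text
t 6.3667 pos [0.5406 0.2143 0.0209] rpy [-1.7998e+02  1.5000e-01 -1.6380e+02] open -0.0 q [ 0.27  0.53 -0.25  0.79 -0.   -0.01] F [-5.8 -2.4 21.3]
tool delta [ 0.1658 -0.3974 -0.1294]
```

Disc home: it sits at 0.0209 with 21 N against the stop. Retreat upward, then cross to the arm.

>>> play_rows --commands '[{"xyz": [0, 0, -0.02], "dr": [0, 0, 0], "jaw": 0}, {"xyz": [0, 0, -0.04], "dr": [0, 0, 0], "jaw": 0}, {"xyz": [0, 0, -0.04], "dr": [0, 0, 0], "jaw": 0}, {"xyz": [0, 0, -0.04], "dr": [0, 0, 0], "jaw": 0}, {"xyz": [0, 0, -0.02], "dr": [0, 0, 0], "jaw": 0}]'

```text
time: 6.78
eef_pos: [0.5418, 0.2147, 0.1831]
tcp_rot: [-3.141, 0.007, -2.859]
contact_force: [0.9, -0.2, 0.7]
opening: -0.0003
```

>>> play_rows --commands '[{"xyz": [0.015, -0.036, 0], "dr": [0, 0, 0], "jaw": 0}, {"xyz": [0.015, -0.036, 0], "dr": [0, 0, 0], "jaw": 0}, {"xyz": [0.015, -0.036, 0], "dr": [0, 0, 0], "jaw": 0}, {"xyz": [0.015, -0.036, 0], "dr": [0, 0, 0], "jaw": 0}, {"xyz": [0.015, -0.036, 0], "dr": [0, 0, 0], "jaw": 0}]'

```text
time: 7.2
eef_pos: [0.5174, 0.0189, 0.1778]
tcp_rot: [-3.141, 0.0, -2.858]
contact_force: [1.5, 0.4, -0.4]
opening: 0.0001
```

>>> play_rows --commands '[{"xyz": [0.015, -0.036, 0], "dr": [0, 0, 0], "jaw": 0}, {"xyz": [0.015, -0.036, 0], "dr": [0, 0, 0], "jaw": 0}, {"xyz": [0.015, -0.036, 0], "dr": [0, 0, 0], "jaw": 0}, {"xyz": [0.015, -0.036, 0], "dr": [0, 0, 0], "jaw": 0}, {"xyz": [0.015, -0.036, 0], "dr": [0, 0, 0], "jaw": 0}]'

```text
time: 7.62
eef_pos: [0.4955, -0.1752, 0.1778]
tcp_rot: [-3.141, 0.0, -2.859]
contact_force: [0.6, 0.8, -1.1]
opening: 0.0002
```

>>> play_rows --commands '[{"xyz": [0.015, -0.036, 0], "dr": [0, 0, -1.5], "jaw": 60}, {"xyz": [0, 0, 0], "dr": [0, 0, 0], "jaw": 60}, {"xyz": [0, 0, 0], "dr": [0, 0, 0], "jaw": 60}, {"xyz": [0, 0, 0], "dr": [0, 0, 0], "jaw": 60}]'

```text
time: 7.95
eef_pos: [0.4915, -0.2117, 0.1775]
tcp_rot: [3.141, -0.0, -2.834]
contact_force: [0.1, 0.9, -0.4]
opening: 0.048
```

```bash
python3 - <<'E'
from h import *
s=snap('wrist');cv2.imwrite('pics/v6.png',s['im'][:,:,::-1])
for n,p in(('boss',(.4386,-.2307,.036)),('eye',(.6004,-.1789,.036)),('bal',(.4919,-.2136,.036))):
    print(n,cv2.projectPoints(np.array([p]),cv2.Rodrigues(s['R'])[0],s['t'],s['mtx'],s['D'])[0].ravel().round(1))
b=snap('side')
E
python3 go.py .4919 -.2136 .12
```

```text
boss [275.7 120.5]
eye [276.5 313.7]
bal [276.  191.7]
t 8.05 pos [ 0.4917 -0.2108  0.1777] rpy [ 1.7996e+02 -1.0000e-02 -1.6222e+02] open 0.0514 q [-0.52  0.32 -0.14  1.11  0.   -0.83] F [-0.3  0.1  0. ]
tool delta [ 0.0007 -0.0028  0.0577]
```

View pics/v6.png

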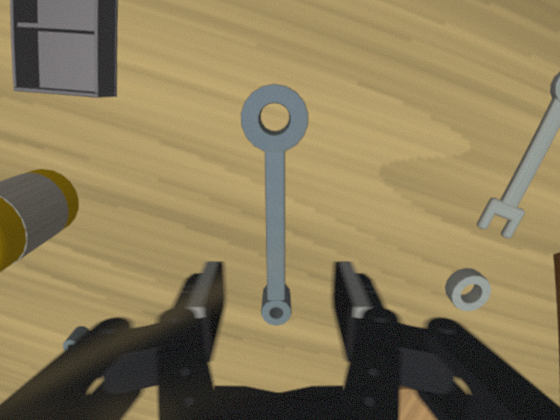

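Wrist view: boss centre at (274.5,117), eye at (276.5,312), bar vertical between the open pads. The predictions are 2–3 px off. I'll compute from the wrist view and check clearance to the glue bottle.

```bash
python3 - <<'E'
from h import *
s=load('wrist');a=load('scene')
B=at_z(s,274.5,117.,.036);E=at_z(s,276.5,312,.036);d=E-B
print(B,E,np.linalg.norm(d),np.degrees(np.arctan2(d[1],d[0])),'bal',B+d*56/170)
print('depth',by_depth(s,275,200),by_depth(s,276,250),'glue',at_z(a,165*.7,310*.7,0))
m=(cloud(s)[...,2]>.028)&(cloud(s)[...,2]<.042);q=cloud(s)[m]
for z in np.arange(200,280,20):
    c=np.where(m[z,200:350])[0]+200;print(z,c.min(),c.max())
E
```

```text
[ 0.43637577 -0.23236767  0.036     ] [ 0.59866031 -0.17942964  0.036     ] 0.17070063246693917 18.066586418310084 bal [ 0.48983421 -0.21492926  0.036     ]
depth [ 0.49871833 -0.21231281  0.03620121] [ 0.54016401 -0.19836964  0.03683808] glue [ 0.58296045 -0.40489168  0.        ]
200 265 284
220 266 284
240 266 284
260 266 284
```

>>> play_rows --commands '[{"xyz": [0.0025, -0.0035, 0.03], "dr": [0, 0, 0], "jaw": 60}, {"xyz": [0, 0, 0.035], "dr": [0, 0, 0], "jaw": 60}, {"xyz": [0, 0, 0.035], "dr": [0, 0, 0], "jaw": 60}, {"xyz": [0, 0, 0.03], "dr": [0, 0, 0], "jaw": 60}, {"xyz": [0, 0, 0], "dr": [0, 0, 0], "jaw": 60}]'

```text
time: 8.47
eef_pos: [0.4861, -0.2119, 0.0422]
tcp_rot: [3.133, -0.007, -2.83]
contact_force: [-1.7, 0.9, -0.7]
opening: 0.0513
```

>>> play_rows --commands '[{"xyz": [0, 0, 0], "dr": [0, 0, 0], "jaw": 60}, {"xyz": [0, 0, 0], "dr": [0, 0, 0], "jaw": 60}]'

```text
time: 8.63
eef_pos: [0.4916, -0.2159, 0.0494]
tcp_rot: [-3.14, 0.001, -2.831]
contact_force: [1.6, 0.0, 0.4]
opening: 0.0514
```

```bash
python3 go.py .4903 -.2147 .008
```

```text
t 8.6333 pos [ 0.4916 -0.2159  0.0494] rpy [-1.7992e+02  7.0000e-02 -1.6223e+02] open 0.0514 q [-0.53  0.43 -0.34  0.8  -0.   -0.84] F [1.6 0.  0.4]
tool delta [0.0009 0.0016 0.0414]
```

>>> play_rows --commands '[{"xyz": [0.001, 0.001, 0.015], "dr": [0, 0, 0], "jaw": 60}, {"xyz": [0, 0, 0.015], "dr": [0, 0, 0], "jaw": 60}, {"xyz": [0, 0, 0.007], "dr": [0, 0, 0], "jaw": 60}, {"xyz": [0, 0, 0.003], "dr": [0, 0, 0], "jaw": 60}, {"xyz": [0, 0, 0], "dr": [0, 0, 0], "jaw": 60}]'

```text
time: 9.05
eef_pos: [0.4899, -0.2158, 0.0087]
tcp_rot: [-3.141, 0.001, -2.833]
contact_force: [-0.4, 0.4, 0.2]
opening: 0.0515
```

>>> play_rows --commands '[{"xyz": [0, 0, 0], "dr": [0, 0, 0], "jaw": 60}, {"xyz": [0, 0, 0], "dr": [0, 0, 0], "jaw": 10}, {"xyz": [0, 0, 0], "dr": [0, 0, 0], "jaw": 0}, {"xyz": [0, 0, 0], "dr": [0, 0, 0], "jaw": 0}, {"xyz": [0, 0, 0], "dr": [0, 0, 0], "jaw": 0}]' --grip_force 80

```text
time: 9.47
eef_pos: [0.4898, -0.2158, 0.0086]
tcp_rot: [-3.141, 0.001, -2.833]
contact_force: [-0.7, 1.6, 4.9]
opening: 0.0147
```

>>> play_rows --commands '[{"xyz": [0, 0, 0], "dr": [0, 0, 0], "jaw": 0}, {"xyz": [0, 0, 0], "dr": [0, 0, 0], "jaw": 0}, {"xyz": [0, 0, 0], "dr": [0, 0, 0], "jaw": 0}]'

```text
time: 9.72
eef_pos: [0.4898, -0.2158, 0.0087]
tcp_rot: [-3.141, 0.001, -2.833]
contact_force: [-0.9, 0.7, 6.3]
opening: 0.0146
```

```bash
python3 go.py .4903 -.2147 .008
```

```text
t 9.7167 pos [ 0.4898 -0.2158  0.0087] rpy [-1.7995e+02  6.0000e-02 -1.6231e+02] open 0.0146 q [-0.53  0.47 -0.39  0.7   0.   -0.84] F [-0.9  0.7  6.3]
tool delta [-0.0008  0.0009  0.0007]
```

Gripped, opening 14.6 mm. Lift with a firmer grip.

>>> play_rows --commands '[{"xyz": [0, 0, -0.005], "dr": [0, 0, 0], "jaw": 0}, {"xyz": [0, 0, -0.01], "dr": [0, 0, 0], "jaw": 0}, {"xyz": [0, 0, -0.015], "dr": [0, 0, 0], "jaw": 0}, {"xyz": [0, 0, -0.02], "dr": [0, 0, 0], "jaw": 0}, {"xyz": [0, 0, -0.02], "dr": [0, 0, 0], "jaw": 0}]' --grip_force 110

```text
time: 10.13
eef_pos: [0.4875, -0.2147, 0.0776]
tcp_rot: [3.139, -0.003, -2.833]
contact_force: [0.7, 0.1, -6.8]
opening: 0.014
```

>>> play_rows --commands '[{"xyz": [0, 0, -0.025], "dr": [0, 0, 0], "jaw": 0}, {"xyz": [0, 0, -0.025], "dr": [0, 0, 0], "jaw": 0}, {"xyz": [0, 0, -0.02], "dr": [0, 0, 0], "jaw": 0}, {"xyz": [0, 0, -0.01], "dr": [0, 0, 0], "jaw": 0}, {"xyz": [0, 0, 0], "dr": [0, 0, 0], "jaw": 0}]'

```text
time: 10.55
eef_pos: [0.4903, -0.2163, 0.1601]
tcp_rot: [-3.139, 0.002, -2.833]
contact_force: [0.3, -0.2, -6.7]
opening: 0.0142
```

>>> play_rows --commands '[{"xyz": [0, 0, 0], "dr": [0, 0, 0], "jaw": 0}, {"xyz": [0, 0, 0], "dr": [0, 0, 0], "jaw": 0}, {"xyz": [0, 0, 0], "dr": [0, 0, 0], "jaw": 0}]'

```text
time: 10.8
eef_pos: [0.4878, -0.2148, 0.1558]
tcp_rot: [3.139, -0.003, -2.833]
contact_force: [-0.3, 0.1, -7.3]
opening: 0.0144
```

```bash
python3 - <<'E'
from h import *
w=snap('wrist');b=snap('scene');im=b['im'][:,:,::-1]
cv2.imwrite('pics/v7.png',np.hstack([cv2.resize(w['im'][:,:,::-1],(400,300)),cv2.resize(im[110:290,130:370],(400,300),interpolation=cv2.INTER_CUBIC)]))
P=cloud(w);m=(P[...,2]>.1)
print([ (r, np.where(m[r,180:380])[0][[0,-1]]+180) for r in (80,100,120,140,160,180,200)if m[r,180:380].any()])
for u,v in((276,180),(276,210),(276,160)):print(by_depth(w,u,v))
print(manip.state()['moment'])
E
python3 go.py .5304 .2061 .20
```

```text
[(100, array([210, 326])), (120, array([211, 344])), (140, array([203, 375])), (160, array([199, 356])), (180, array([201, 355])), (200, array([209, 374]))]
[ 0.44747261 -0.22890215  0.15104741]
[ 0.44975785 -0.22808689  0.18350688]
[ 4.65890522e-01 -2.23496230e-01 -2.88773243e-04]
[-0.0110612   0.01385645 -0.06746193]
t 10.9 pos [ 0.4882 -0.215   0.1563] rpy [ 1.7987e+02 -1.2000e-01 -1.6231e+02] open 0.0141 q [-0.53  0.33 -0.19  1.06 -0.   -0.84] F [ 0.5 -0.4 -6.5]
tool delta [-0.1681  0.3885 -0.0432]
```

View pics/v7.png

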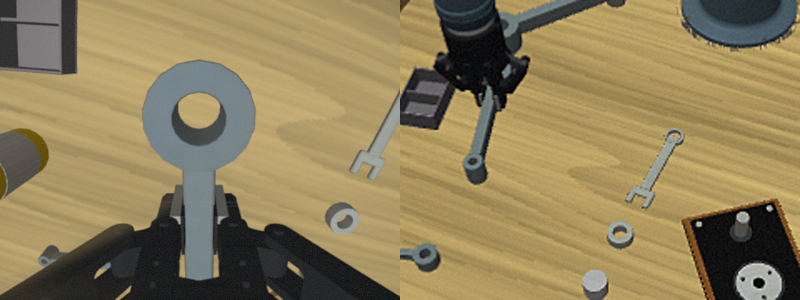

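The casting is held; weight reads about 6.7 N. The wrist view shows the bar in the pads with the boss ahead, and bystanders are unmoved. Now carry it to the posts with gentle ramps.

>>> play_rows --commands '[{"xyz": [-0.0055, 0.0138, 0], "dr": [0, 0, 0], "jaw": 0}, {"xyz": [-0.0055, 0.0138, 0], "dr": [0, 0, 0], "jaw": 0}, {"xyz": [-0.011, 0.0275, 0], "dr": [0, 0, 0], "jaw": 0}, {"xyz": [-0.011, 0.0275, 0], "dr": [0, 0, 0], "jaw": 0}, {"xyz": [-0.011, 0.0275, 0], "dr": [0, 0, 0], "jaw": 0}]'

```text
time: 11.32
eef_pos: [0.4971, -0.0963, 0.157]
tcp_rot: [3.141, -0.001, -2.834]
contact_force: [1.3, 0.2, -7.4]
opening: 0.0141
```

>>> play_rows --commands '[{"xyz": [-0.011, 0.0275, 0], "dr": [0, 0, 0], "jaw": 0}, {"xyz": [-0.011, 0.0275, 0], "dr": [0, 0, 0], "jaw": 0}, {"xyz": [-0.011, 0.0275, 0], "dr": [0, 0, 0], "jaw": 0}, {"xyz": [-0.011, 0.0275, 0], "dr": [0, 0, 0], "jaw": 0}, {"xyz": [-0.011, 0.0275, 0], "dr": [0, 0, 0], "jaw": 0}]'

```text
time: 11.73
eef_pos: [0.5077, 0.0518, 0.1571]
tcp_rot: [3.141, -0.001, -2.833]
contact_force: [0.9, -0.4, -6.5]
opening: 0.0144
```

>>> play_rows --commands '[{"xyz": [-0.011, 0.0275, 0], "dr": [0, 0, 0], "jaw": 0}, {"xyz": [-0.011, 0.0275, 0], "dr": [0, 0, 0], "jaw": 0}, {"xyz": [-0.011, 0.0275, 0], "dr": [0, 0, 0], "jaw": 0}, {"xyz": [-0.011, 0.0275, 0], "dr": [0, 0, 0], "jaw": 0}, {"xyz": [-0.011, 0.0275, 0], "dr": [0, 0, 0], "jaw": 0}]'

```text
time: 12.15
eef_pos: [0.5183, 0.1995, 0.1569]
tcp_rot: [-3.142, -0.001, -2.833]
contact_force: [1.2, -0.3, -6.5]
opening: 0.015
```

>>> play_rows --commands '[{"xyz": [-0.0055, 0.0138, 0], "dr": [0, 0, 0], "jaw": 0}, {"xyz": [-0.0055, 0.0138, 0], "dr": [0, 0, 0], "jaw": 0}, {"xyz": [0, 0, 0], "dr": [0, 0, -3], "jaw": 0}, {"xyz": [0, 0, 0], "dr": [0, 0, -4], "jaw": 0}, {"xyz": [0, 0, 0], "dr": [0, 0, -5], "jaw": 0}]'

```text
time: 12.57
eef_pos: [0.5206, 0.2278, 0.157]
tcp_rot: [-3.141, -0.002, -2.62]
contact_force: [-0.5, 0.2, -6.9]
opening: 0.0143
```

>>> play_rows --commands '[{"xyz": [0, 0, 0], "dr": [0, 0, -4], "jaw": 0}, {"xyz": [0, 0, 0], "dr": [0, 0, -2.6], "jaw": 0}, {"xyz": [0, 0, 0], "dr": [0, 0, 0], "jaw": 0}, {"xyz": [0, 0, 0], "dr": [0, 0, 0], "jaw": 0}, {"xyz": [0, 0, 0], "dr": [0, 0, 0], "jaw": 0}]'

```text
time: 12.98
eef_pos: [0.5208, 0.2275, 0.1574]
tcp_rot: [3.142, -0.001, -2.51]
contact_force: [1.0, -0.9, -6.8]
opening: 0.014
```

```bash
python3 go.py .5197 .1982 .104
```

```text
t 12.9833 pos [0.5208 0.2275 0.1574] rpy [ 1.8000e+02 -4.0000e-02 -1.4379e+02] open 0.014 q [ 0.3   0.39 -0.09  1.09 -0.   -0.33] F [ 1.  -0.9 -6.8]
tool delta [ 0.0182 -0.0229  0.0534]
```

>>> play_rows --commands '[{"xyz": [0.006, -0.0077, 0], "dr": [0, 0, 0], "jaw": 0}, {"xyz": [0.006, -0.0077, 0], "dr": [0, 0, 0], "jaw": 0}, {"xyz": [0.006, -0.0077, 0], "dr": [0, 0, 0], "jaw": 0}, {"xyz": [0, 0, 0.005], "dr": [0, 0, 0], "jaw": 0}, {"xyz": [0, 0, 0.008], "dr": [0, 0, 0], "jaw": 0}]'

```text
time: 13.4
eef_pos: [0.521, 0.1977, 0.1453]
tcp_rot: [-3.141, 0.002, -2.51]
contact_force: [0.2, 0.8, -7.5]
opening: 0.0144
```

>>> play_rows --commands '[{"xyz": [0, 0, 0.008], "dr": [0, 0, 0], "jaw": 0}, {"xyz": [0, 0, 0.008], "dr": [0, 0, 0], "jaw": 0}, {"xyz": [0, 0, 0.008], "dr": [0, 0, 0], "jaw": 0}, {"xyz": [0, 0, 0.008], "dr": [0, 0, 0], "jaw": 0}, {"xyz": [0, 0, 0.005], "dr": [0, 0, 0], "jaw": 0}]'

```text
time: 13.82
eef_pos: [0.5193, 0.1985, 0.1061]
tcp_rot: [3.141, -0.002, -2.508]
contact_force: [-0.3, 0.3, -7.2]
opening: 0.0142
```

>>> play_rows --commands '[{"xyz": [0, 0, 0.002], "dr": [0, 0, 0], "jaw": 0}, {"xyz": [0, 0, 0], "dr": [0, 0, 0], "jaw": 0}, {"xyz": [0, 0, 0], "dr": [0, 0, 0], "jaw": 0}, {"xyz": [0, 0, 0], "dr": [0, 0, 0], "jaw": 0}, {"xyz": [0, 0, 0], "dr": [0, 0, 0], "jaw": 0}]'

```text
time: 14.23
eef_pos: [0.5207, 0.1986, 0.1064]
tcp_rot: [-3.141, 0.001, -2.508]
contact_force: [0.6, -0.1, -6.4]
opening: 0.0139
```

```bash
python3 - <<'E'
from h import *
w=snap('wrist');b=snap('scene');c=snap('side')
f=lambda s,x,y:cv2.resize(s['im'][y:y+75,x:x+100,::-1],(400,300),interpolation=cv2.INTER_CUBIC)
f2=lambda s,x,y:cv2.resize(s['im'][y:y+105,x:x+140,::-1],(400,300),interpolation=cv2.INTER_CUBIC)
cv2.imwrite('pics/v8.png',np.vstack([np.hstack([cv2.resize(w['im'][:,:,::-1],(400,300)),f2(b,280,210)]),np.hstack([f2(c,150,190),np.zeros((300,400,3),np.uint8)])]))
E
python3 go.py .5197 .1982 .104
```

```text
t 14.3833 pos [0.5205 0.1985 0.1062] rpy [-1.7998e+02  4.0000e-02 -1.4371e+02] open 0.0141 q [ 0.25  0.41 -0.21  0.96 -0.   -0.38] F [ 0.9  1.  -6.9]
tool delta [0.0008 0.0002 0.0022]
```

View pics/v8.png

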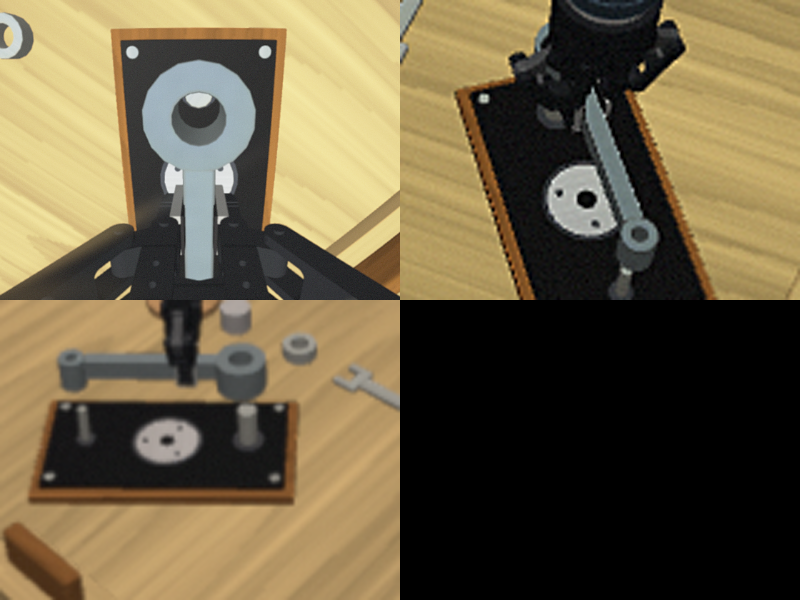

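The views show boss and eye above their posts with the disc home beneath. Eye top: scene panel (640,235), side panel (71,354). Boss top: side panel (243,358), wrist panel (198,116). I'll triangulate these for position and tilt.

```bash
python3 - <<'E'
from h import *
w,a,c=load('wrist'),load('scene'),load('side')
g=lambda u,v,x,y:((u+.5)*.35-.5+x,(v+.5)*.35-.5+y)
def tri(obs):
    A=np.zeros((3,3));b=np.zeros(3)
    for s,p in obs:
        C=-s['R'].T@s['t'];d=s['R'].T@ray(s,*p);d/=np.linalg.norm(d);M=np.eye(3)-np.outer(d,d);A+=M;b+=M@C
    return np.linalg.solve(A,b)
E=tri([(a,g(240,235,280,210)),(c,g(71,54,150,190))])
B=tri([(w,(277.9,162.)),(c,g(243,58,150,190))])
Bw=at_z(w,277.9,162.,.1335);Ea=at_z(a,*g(240,235,280,210),.1335)
print('eye',E,Ea,'boss',B,Bw,np.linalg.norm(E-B))
print('side posts',at_z(c,*g(247,108,150,190),.065),at_z(c,*g(82,107,150,190),.065))
print('eye side',at_z(c,*g(71,54,150,190),.1335),'boss side',at_z(c,*g(243,58,150,190),.1335))
# plane of top faces from clouds
for s,p0,n in((w,Bw,'boss'),(a,Ea,'eye'),(c,Ea,'eyeS'),(c,Bw,'bossS')):
    P=cloud(s);m=(abs(P[...,2]-.134)<.012)&(np.hypot(P[...,0]-p0[0],P[...,1]-p0[1])<.028);q=P[m]
    if len(q)>20:
        top=q[q[:,2]>np.percentile(q[:,2],60)-.004]
        k=np.linalg.lstsq(np.c_[top[:,:2]-p0[:2],np.ones(len(top))],top[:,2],rcond=None)[0];print(n,len(top),k.round(4),np.percentile(q[:,2],[50,90]).round(4))
D=cloud(c);m=(D[...,2]>.017)&(D[...,2]<.035)&(np.hypot(D[...,0]-.542,D[...,1]-.215)<.025);print('disc z side',np.median(D[m][:,2]))
print(manip.state()['time'])
E
```

```text
eye [0.61441412 0.26780372 0.13307234] [0.61513997 0.26854746 0.1335    ] boss [0.47556884 0.1652039  0.13009536] [0.47538697 0.16504529 0.1335    ] 0.1726661404682148
side posts [0.47277629 0.16526828 0.065     ] [0.60919811 0.26624677 0.065     ]
eye side [0.61382786 0.26724831 0.1335    ] boss side [0.4723774 0.1682148 0.1335   ]
boss 15622 [-0.0009 -0.      0.1338] [0.1339 0.1347]
eye 165 [-0.034   0.0169  0.1338] [0.1332 0.1358]
eyeS 69 [-0.0003  0.0084  0.1306] [0.1298 0.1333]
bossS 131 [-0.0019  0.0092  0.1304] [0.1298 0.1329]
disc z side 0.019627346294806416
14.3833
```

Boss is within about 1 mm of its post and the eye within about 4 mm. Tilt is about 0.001 rad and the underside is at about 0.098 m. Let it settle, check, then hand in.

>>> play_rows --commands '[{"xyz": [0, 0, 0], "dr": [0, 0, 0], "jaw": 0}, {"xyz": [0, 0, 0], "dr": [0, 0, 0], "jaw": 0}, {"xyz": [0, 0, 0], "dr": [0, 0, 0], "jaw": 0}, {"xyz": [0, 0, 0], "dr": [0, 0, 0], "jaw": 0}, {"xyz": [0, 0, 0], "dr": [0, 0, 0], "jaw": 0}]'

```text
time: 14.8
eef_pos: [0.5202, 0.1984, 0.1058]
tcp_rot: [-3.141, -0.0, -2.508]
contact_force: [0.1, 0.1, -7.0]
opening: 0.0142
```

```bash
python3 go.py .5197 .1982 .104; python3 - <<'E'
from h import *
s=manip.state();print(abs(s['dq']).max())
if abs(s['dq']).max()<.03: print(manip.hand_in())
E
```

```text
t 14.8 pos [0.5202 0.1984 0.1058] rpy [-179.99   -0.   -143.71] open 0.0142 q [ 0.25  0.41 -0.21  0.96 -0.   -0.38] F [ 0.1  0.1 -7. ]
tool delta [0.0005 0.0001 0.0018]
0.0012545250812154816
the job is handed in; nothing more can be done
None
```

I pressed the insert disc home and handed the job in at 14.8 s, still holding the middle-sized swing arm level over the posts. The hand-in gives no verdict, so these are my own last checks.

- **Insert:** the fingertips stopped at 20.9 mm above the bench, against 21 mm when home, and the push rose to 21 N against the stop. A later depth reading from the side camera gave 19.6 mm, which is within camera error.
- **Grip:** I took the arm within about 2 mm of its balance point, with 110 N of grip. The wrist feels about 7 N of load.
- **Position over the posts:** the boss is about 1 mm off the thick post. The eye is about 4 mm off the thin post. Part of that is measuring error: I measured the boss and eye as 172.7 mm apart, against a true 170 mm.
- **Height and tilt:** the underside is about 33 mm above the post tops, taking the wrist camera's boss-top height of about 134 mm. The side camera's depth gave about 130 mm, still well inside the limits. Boss tilt is about 0.001 rad. A rough fit to the small eye gave about 0.04 rad, also under the limit.
- **Stillness and contact:** the joints were still (0.001 rad/s), and there was no sideways force to suggest the arm touching the fixture.
- **Bystanders:** those visible in the last pictures lay where they were. I did not measure their positions again.

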